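# Demould a cast bracket and hold the curing lamp's dead-man plunger

## Task

Lift the white cast bracket out of the aluminium mould and seat it flat in the pocket of the curing station, setting it down without dropping it, and let go of it. Then push the black palm plunger on the switch box down to about half of its 24 mm travel (12 mm) and keep it there: the program finishes while still holding it down. Before that leave the plunger alone, never push it down to its stop, as that trips the lamp, and leave the other things on the desk where they are.

Things in the scene. Friction and masses are not known exactly. Their poses are not given: they have to be found in the camera images.
- bracket_grip (a point): White cast bracket: plate 60 (x) x 40 (y) x 8 mm with an upright rib in its middle, 40 mm long (x), 12 mm thick (y), 44 mm high (52 overall), and a boss 10 mm wide, 4 mm high beyond each rib end. 40 to 90 g. This point: in the rib, 30 mm above the underside; z up. It starts in the mould, plate flush with the mould's top, rib standing proud. Grip the rib across its 12 mm from above.
- mould: Fixed open aluminium mould block, 110 (x) x 90 (y) x 22 mm high, on the desk; cavity 63 x 43 mm, 8 mm deep, in the middle of its top, long side along x. Origin: centre of its underside. The bracket starts in it.
- nest_floor (a point): Fixed curing station: grey nest block 86 x 66 mm, top 22 mm above the desk, with a pocket 68 (x) x 48 (y) mm, 6 mm deep, for the bracket's plate (either way round). This point: centre of the pocket floor, 16 mm above the desk; x along the pocket, z up; a seated bracket's point lies 30 mm above it. A lamp bar 100 mm wide, top 55 mm above the desk, stands 55 mm from it on the +x side.
- plunger_top (a point): Top centre of the spring plunger's black round palm cap (44 mm wide, 14 mm thick, on an 18 mm steel stem) on the fixed grey switch box (84 x 84 x 40 mm, 6 mm dark collar round the stem). 86 mm above the desk when free; moves straight down. A dark ring on the stem is level with the collar's top at half travel.
- plunger (a joint): Travel of the plunger, m: 0 free (up), 0.024 fully down on its stop. It springs back up. About 1.5 N starts it, then 0.45 N more per mm: about 7 N at half travel (12 mm), 12 N at the stop.
- tape: Bystander, to be left alone: roll of clear tape lying flat, 56 mm across, 18 mm high. Origin at the centre of its underside.
- knob_casting: Bystander, to be left alone: a finished round knob casting, white, 40 mm across, 34 mm high. Origin at the centre of its underside.
- clip_casting: Bystander, to be left alone: a finished small L-shaped clip casting, white, 35 x 25 mm, 26 mm high. Origin at the centre of its underside.
- jar: Bystander, to be left alone: glass jar with metal cap, 56 mm across, 60 mm high. Origin at the centre of its underside.
- mouse: Bystander, to be left alone: black computer mouse, 105 x 60 mm, 33 mm high. Origin at the centre of its underside.
- mug: Bystander, to be left alone: white mug, 76 mm across, 85 mm high. Origin at the centre of its underside.
Not all that is in view belongs to the job. What is shaped like the part that bears plunger_top but blue is not meant.

How it is judged:
On the way, in this order (a step that is already met when the one before it is completed fails the run):
1. the bracket is lifted clear of the mould (height (world z) of bracket_grip above 0.075 m and contact force between bracket and mould below 0.05 N and contact force between the fingers and bracket above 0.5 N and value of joint plunger below 0.005 m), for 0.1 s.
2. the bracket sits flat in the station's pocket, released, and the plunger has not been pressed yet (horizontal distance between bracket_grip and nest_floor below 0.008 m and z of bracket_grip in the frame of nest_floor between 0.026 and 0.034 m and angle between bracket_grip's own z axis and vertical below 0.08 rad and angle between the x axis of bracket_grip and the x axis of nest_floor, either way round below 0.2 rad and contact force between the fingers and bracket below 0.1 N and linear speed of bracket below 0.02 m/s and value of joint plunger below 0.005 m), for 0.2 s.
At the end, for the whole second after the job is handed in: The bracket lies flat in the station's pocket (grip point within 8 mm sideways of the pocket's centre and 26 to 34 mm above its floor, upright, long side along the pocket's), untouched and at rest, while the robot itself holds the plunger steady at 7 to 17 mm of travel with more than 1.5 N (horizontal distance between bracket_grip and nest_floor below 0.008 m and z of bracket_grip in the frame of nest_floor between 0.026 and 0.034 m and angle between bracket_grip's own z axis and vertical below 0.08 rad and angle between the x axis of bracket_grip and the x axis of nest_floor, either way round below 0.2 rad and contact force between the fingers and bracket below 0.1 N and linear speed of bracket below 0.02 m/s and value of joint plunger between 0.007 and 0.017 m and velocity of joint plunger between -0.01 and 0.01 m/s and contact force between any of the fingers, the arm and plunger above 1.5 N); the arm keeps its last pose, push and grip.
It fails at once if the plunger is pushed to its stop (beyond 22 mm) (value of joint plunger above 0.022 m).
It fails at once if the plunger is pressed while the bracket is not in the pocket (value of joint plunger above 0.006 m and horizontal distance between bracket_grip and nest_floor above 0.012 m).
It fails at once if the bracket is dropped (falls freely from more than about 20 mm) (contact force between the fingers and bracket below 0.05 N and linear speed of bracket above 0.65 m/s).
It fails at once if another thing on the desk is moved more than 30 mm (distance of any of tape, knob_casting, clip_casting, jar, mouse, mug from where it was at the start of the episode above 0.03 m).
It also fails if it takes over 64 s, if anything falls off the work surface, if the arm or the gripper's body presses on something with over 40 N, if the wrist force passes 120 N, or if a joint passes its speed limit or range.

## Robot

A 6-joint arm with a two-finger parallel gripper is mounted at the origin on the work surface. World frame = base frame: x ahead of the robot, y to its left, z up, the work surface at z = 0. Lengths are in m, angles in rad, forces in N, time in s.
With the tool pointing down it reaches from about 0.3 to 0.875 m from the base axis. Payload 6.4 kg.
Tool frame: the origin (TCP) lies at the centre of the arm's flange, where the gripper is bolted on; the fingertips stand 173 mm ahead of it and the grasp point (between the pads) lies 155 mm ahead of it; z points along the fingers, x is the direction in which the jaws open and shut, and the axes are right-handed (so a half turn about z gives the same grasp; the last joint's range is limited). The gripper opens to 85 mm and grips with 20 to 120 N. Pads are 22 mm wide; open, the fingers measure 114 mm over their backs; the gripper's body (76 mm by 85 mm) begins 54 mm behind the grasp point. The pads swing forward as they close: fully open they stand 13 mm farther back than shut.
Start: joints at [1.081, 0.181, 1.607, -0, 1.354, -0.206], TCP at [0.161, 0.552, 0.405] pointing down, gripper open.
Joint ranges: [-2.99, 2.99], [-0.89, 2.07], [0.3, 2.58], [-1.14, 4.28], [0, 2.63], [-3.12, 3.12]. Speed limits (rad/s): [2.57, 2.57, 3.01, 3.14, 3.14, 3.14].

## Interface

Orientations are given as a unit quaternion [w, x, y, z].
In Python, from bench import ctrl gives the robot as it stands. The module is installed in compiled form; this text tells all that it offers.
- The arm moves only by the tool move_arm, never from a script. Its argument "moves" is a list of rows, each an object of numbers: "gripper": the opening in per cent of the stroke, from 0 (shut) to 100 (fully open); "x", "y", "z": the shift along the tool's x, y, z in cm; "roll": the turn about the tool's z in degrees. In form: [{"gripper": .., "x": .., "y": .., "z": .., "roll": ..}, ...]. A call has 1 to 5 rows; each row shifts and turns the commanded pose from where the row before left it, along the tool's axes as they then stand; what a row does not reach is not made up. A row lasts 1/8 s, in which the tool goes at most 62.5 mm and 10.7 degrees, less where a joint would pass 70% of its speed; a pose out of reach is approached as far as the arm can. A call is refused whole if a number of a shift passes 6.25 or a number of a turn 10.7, either way. A call with a gripper value outside its range is refused whole. The fingers move at their own pace and stop on an object; the grip force is fixed at half the most. Time passes only in rows, so rows that do not move let the fingers close. It gives the time, the measured TCP pose, the force and the opening at its end, in the units of the state.
- ctrl.get_obs(): the state, without advancing time (a new reading comes with each control period).
- ctrl.camera(name): name is "side" or "top" or "wrist"; returns a dict with "img" (480x640x3 uint8, red, green, blue), "fx", "fy", "cx", "cy" (pixels), "D" ([k1, k2, p1, p2, k3] as OpenCV has them; the pictures are not rectified), "world_from_camera" (4x4, takes a point from camera to world coordinates); the wrist camera has in their place "tool_from_camera" (4x4, takes a point from camera to tool coordinates, whose origin is the TCP and whose axes are the tool frame's). Camera axes: x right, y up, looking along -z (the intrinsics and any distortion apply to the point x, -y, -z); pixel columns grow to the right and rows downward; lengths in m; the calibration is good to about 2 mm. A picture is of the moment at which its call begins: read the wrist's pose just before it. There is no depth.
- ctrl.hand_in(): hands the job in, once; it reports no verdict.
The state is a dict: "time_s": time; "q": joint angles; "dq": joint speeds; "joint_efforts": joint torques, N m; "eef_pos": TCP position; "eef_rot": TCP orientation; "wrist_force": force on the tool from outside, world axes, zero at the start; "torque": the same for the moment, N m; "opening": opening from 0.0 (shut) to 1.0 (fully open).
Only numpy, scipy, OpenCV 4.12 (cv2) and the standard library are available. Lean on these libraries where they do the work, as an engineer would, in place of code of your own. Each camera call takes 0.05 s, during which the arm holds its last target. There are 200 camera calls.

## Working session

There is one attempt and no reset: what is moved stays moved. The work goes in short steps, Python scripts to look and compute and a tool call to move; the robot and the scene stay as the last step left them, time stands still between calls to the robot, and variables do not carry over. Pictures are saved under pics/ and viewed, about 8 in all and at most 12, crops included, and the job is handed in when it is done.

Besides the shell and the picture viewer there is one more tool, called after "Emit:" by a JSON object that holds its "name" and its "arguments". move_arm: Moves the arm, as the interface text tells. Its arguments: {"type":"object","properties":{"moves":{"type":"array","items":{"type":"object","properties":{"gripper":{"type":"number"},"x":{"type":"number"},"y":{"type":"number"},"z":{"type":"number"},"roll":{"type":"number"}}}}},"required":["moves"]}

```bash
mkdir -p pics
cat > h.py <<'E'
import numpy as np, cv2
from scipy.spatial.transform import Rotation as R
from bench import ctrl
def T_of(c,o):
    if 'world_from_camera' in c: return np.array(c['world_from_camera'])
    w,x,y,z=o['eef_rot']; T=np.eye(4); T[:3,:3]=R.from_quat([x,y,z,w]).as_matrix(); T[:3,3]=o['eef_pos']
    return T@np.array(c['tool_from_camera'])
def snap(n):
    o=ctrl.get_obs(); c=ctrl.camera(n); c['T']=T_of(c,o)
    c['K']=np.array([[c['fx'],0,c['cx']],[0,c['fy'],c['cy']],[0,0,1.]]); c['D']=np.array(c['D'],float); return c
def ray(c,uv):
    p=cv2.undistortPoints(np.array(uv,float).reshape(-1,1,2),c['K'],c['D']).reshape(-1,2)
    d=np.c_[p[:,0],-p[:,1],-np.ones(len(p))]@c['T'][:3,:3].T
    return c['T'][:3,3],d
def onz(c,uv,z):
    o,d=ray(c,uv); return o+d*((z-o[2])/d[:,2])[:,None]
def proj(c,P):
    P=np.atleast_2d(P); q=(P-c['T'][:3,3])@c['T'][:3,:3]; q=q*[1,-1,-1]
    return cv2.projectPoints(q,np.zeros(3),np.zeros(3),c['K'],c['D'])[0].reshape(-1,2)
def save(c,f): cv2.imwrite('pics/'+f,c['img'][:,:,::-1])
E
python3 - <<'E'
from h import *
import pickle
for n in('top','side','wrist'):
    c=snap(n); save(c,n+'0.png'); pickle.dump(c,open(n+'0.pkl','wb')); print(n,c['T'].round(3).tolist(),c['fx'],c['D'])
o=ctrl.get_obs();print(o)
E
```

```text
top [[0.007, 0.998, -0.062, 0.461], [-1.0, 0.008, 0.015, 0.026], [0.016, 0.062, 0.998, 1.44], [0.0, 0.0, 0.0, 1.0]] 562.4269395544031 [-0.06100942  0.          0.          0.          0.        ]
side [[0.723, 0.37, -0.583, -0.125], [-0.691, 0.371, -0.621, -0.702], [-0.013, 0.852, 0.524, 0.713], [0.0, 0.0, 0.0, 1.0]] 539.8734354359532 [-0.11464804  0.          0.          0.          0.        ]
wrist [[0.281, -0.91, -0.304, 0.082], [0.96, 0.265, 0.092, 0.575], [-0.003, -0.317, 0.948, 0.373], [0.0, 0.0, 0.0, 1.0]] 397.6864129098125 [-0.06103774  0.          0.          0.          0.        ]
{'time_s': 0.15, 'q': array([ 1.08067566e+00,  1.81406991e-01,  1.60773635e+00,  3.50085258e-05,
        1.35380635e+00, -2.06295710e-01]), 'dq': array([ 4.48709239e-04, -3.47286193e-03, -2.97831087e-03,  5.00463523e-04,
        2.37702945e-05,  2.45370005e-04]), 'joint_efforts': array([ 1.95325432e-03, -4.45260930e+01, -3.51690388e+01, -1.29110722e-04,
        5.80259162e-03,  4.07259165e-05]), 'eef_pos': array([0.16090847, 0.55184366, 0.40399065]), 'eef_rot': array([ 2.71798542e-04,  8.00011338e-01,  5.99984499e-01, -6.21938134e-04]), 'wrist_force': array([-0.42503988,  0.0680624 ,  0.64549646]), 'torque': array([ 0.01652355, -0.01032973,  0.01405486]), 'opening': 1.0020419343432987}
```

View pics/top0.png

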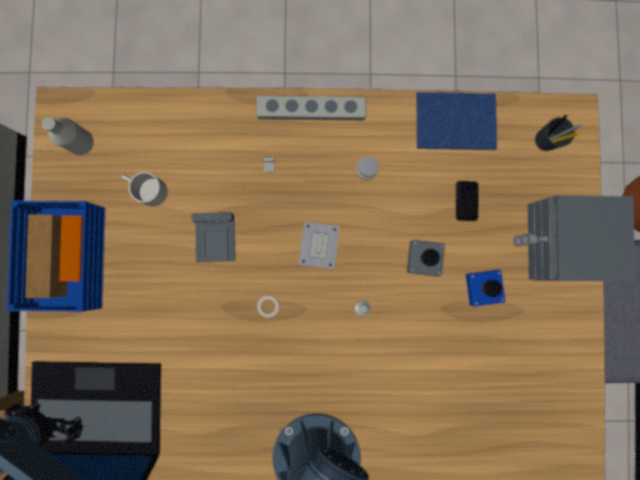

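View pics/side0.png

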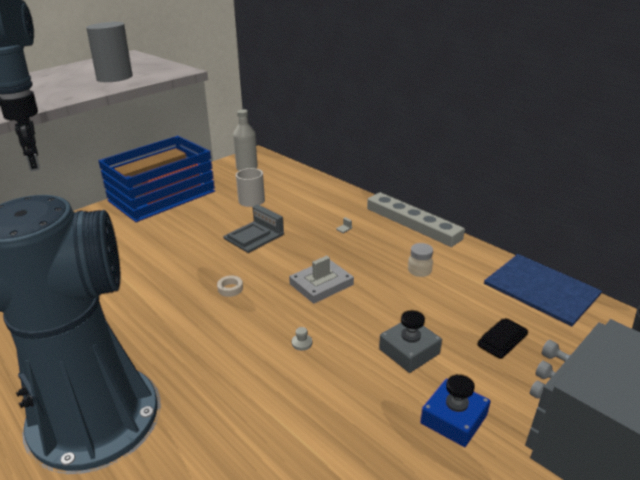

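Top view (640x480): mould with bracket at (319,245), nest at (215,238) with the lamp bar above it (+x), grey switch box at (426,258) with cap at (430,257), and the blue decoy at (486,288). The side view agrees.

Run:
```python
from h import *
import pickle
c=pickle.load(open('top0.pkl','rb')); im=c['img']
hsv=cv2.cvtColor(im,cv2.COLOR_RGB2HSV); 
m=((hsv[:,:,1]<75)).astype(np.uint8)*255
def rect(box,z,mask=m,name=''):
    x0,y0,x1,y1=box; s=np.zeros_like(mask); s[y0:y1,x0:x1]=mask[y0:y1,x0:x1]
    k=max(cv2.findContours(s,cv2.RETR_EXTERNAL,cv2.CHAIN_APPROX_NONE)[0],key=cv2.contourArea)
    w=onz(c,k.reshape(-1,2),z)[:,:2]; r=cv2.minAreaRect((w*1000).astype(np.float32)); print(name,'centre',np.round(r[0],1),'size',np.round(r[1],1),'ang',round(r[2],1),'px',cv2.boundingRect(k))
rect((285,205,355,285),.022,name='mould')
rect((180,200,250,275),.022,name='nest+bar')
rect((395,228,458,285),.040,name='switch')
dark=(hsv[:,:,2]<45).astype(np.uint8)*255
rect((395,228,458,285),.086,dark,'cap')
white=((hsv[:,:,2]>190)&(hsv[:,:,1]<60)).astype(np.uint8)*255
rect((300,225,340,265),.022,white,'bracket')
a=[cv2.resize(im[195:295,x:x+100][:,:,::-1],(400,400),interpolation=cv2.INTER_CUBIC) for x in(165,270)]
cv2.imwrite('pics/crop.png',np.hstack(a))
```

```text
mould centre [534.6  -2. ] size [ 91.5 112.2] ang 83.3 px (299, 222, 41, 48)
nest+bar centre [553.2 265.7] size [123.  105.9] ang 3.6 px (191, 212, 44, 50)
switch centre [ 503.9 -268.9] size [87.6 82.7] ang 83.5 px (407, 240, 38, 36)
cap centre [ 503.6 -270.9] size [39.3 38. ] ang 45.3 px (422, 249, 17, 17)Traceback (most recent call last):
  File "<stdin>", line 16, in <module>
  File "<stdin>", line 8, in rect
ValueError: max() iterable argument is empty
```

Emit:
{"name": "move_arm", "arguments": {"moves": [{"x": -2.2, "y": 5, "gripper": 100}, {"x": -2.2, "y": 5, "gripper": 100}, {"x": -2.2, "y": 5, "gripper": 100}, {"x": -2.2, "y": 5, "gripper": 100}, {"x": -2.2, "y": 5, "gripper": 100}]}}

```text
validation failed for argument at $.mo...
```

Emit:
{"name": "move_arm", "arguments": {"moves": [{"x": -2.2, "y": 5, "gripper": 100}, {"x": -2.2, "y": 5, "gripper": 100}, {"x": -2.2, "y": 5, "gripper": 100}, {"roll": -9.6, "gripper": 100}, {"gripper": 100}]}}

```text
validation failed for argument at $.mo...
```

Run:
```python
from h import *
import pickle
o=ctrl.get_obs(); c=snap('wrist'); save(c,'wnest.png'); pickle.dump(c,open('wnest.pkl','wb')); print(o['eef_pos'],o['eef_rot'],o['time_s'],o['wrist_force'])
print(proj(c,[.553,.266,.022]))
```

```text
[0.16090847 0.55184366 0.40399065] [ 2.71798542e-04  8.00011338e-01  5.99984499e-01 -6.21938134e-04] 0.15 [-0.42503988  0.0680624   0.64549646]
[[199.80281773 541.72222928]]
```

View pics/wnest.png

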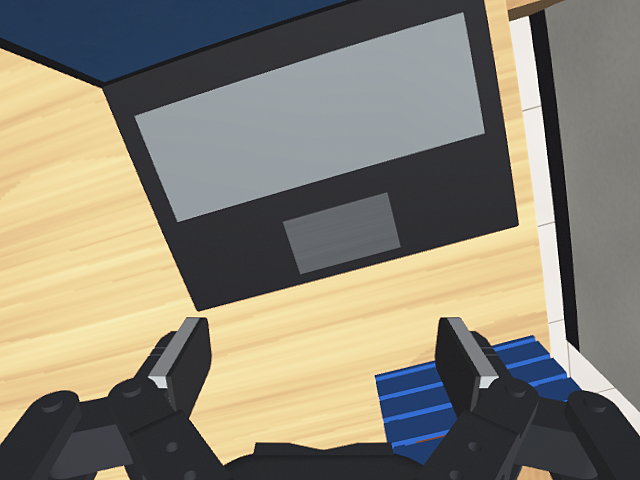

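Viewed picture 3 (arm not moved yet: it shows only the laptop and fingers). The moves were refused, so I'll fill in all fields.

Emit:
{"name": "move_arm", "arguments": {"moves": [{"gripper": 100, "x": -2.0, "y": 5.8, "z": 0, "roll": 0}, {"gripper": 100, "x": -2.0, "y": 5.8, "z": 0, "roll": 0}, {"gripper": 100, "x": -2.0, "y": 5.8, "z": 0, "roll": 0}, {"gripper": 100, "x": -2.0, "y": 5.8, "z": 0, "roll": 0}]}}

```text
time_s: 0.7
eef_pos: [0.3625, 0.4089, 0.4047]
eef_rot: [-0.0, 0.8, 0.6, 0.0]
wrist_force: [0.4, -0.0, 1.1]
opening: 1.0
```

Emit:
{"name": "move_arm", "arguments": {"moves": [{"gripper": 100, "x": -2.0, "y": 5.8, "z": 0, "roll": 0}, {"gripper": 100, "x": -2.0, "y": 5.8, "z": 0, "roll": 0}, {"gripper": 100, "x": -2.0, "y": 5.8, "z": 0, "roll": 0}, {"gripper": 100, "x": -2.0, "y": 5.8, "z": 0, "roll": -9.6}, {"gripper": 100, "x": 0, "y": 0, "z": 0, "roll": 0}]}}

```text
time_s: 1.32
eef_pos: [0.5646, 0.2653, 0.404]
eef_rot: [0.0, 0.748, 0.663, -0.0]
wrist_force: [-0.5, 0.9, -0.6]
opening: 0.996
```

Run:
```python
from h import *
import pickle
o=ctrl.get_obs(); c=snap('wrist'); save(c,'wnest1.png'); pickle.dump(c,open('wnest.pkl','wb')); print(o['eef_pos'],o['eef_rot'],o['time_s'])
print(proj(c,[.553,.266,.022]))
```

```text
[0.56459793 0.26526887 0.4039933 ] [ 3.73623838e-04  7.48268985e-01  6.63395316e-01 -2.02268333e-04] 1.325
[[322.61260204 191.13879519]]
```

View pics/wnest1.png

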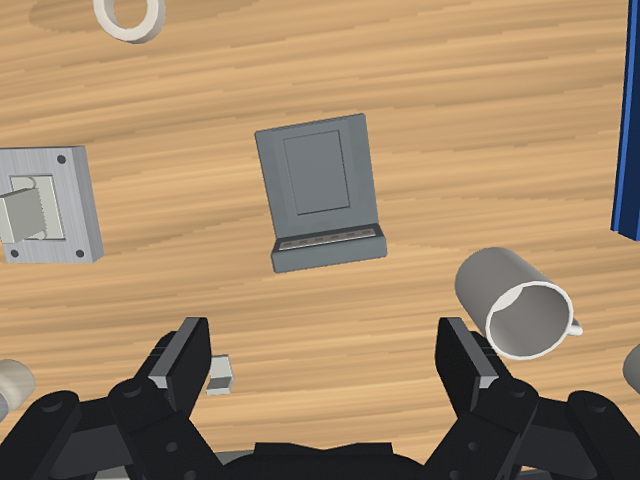

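The wrist picture (640x480) shows the nest with pocket corners near (284,139), (338,130), (351,206) and (298,214), the lamp bar below at (328,248), and the mould partly in view at left.

Run:
```python
from h import *
import pickle
c=pickle.load(open('wnest.pkl','rb')); g=cv2.cvtColor(c['img'],cv2.COLOR_RGB2GRAY)
p=onz(c,[[284,139],[338,130],[351,206],[298,214]],.022)
print('hand',p.round(4).tolist(),p.mean(0).round(4))
th=cv2.adaptiveThreshold(g,255,cv2.ADAPTIVE_THRESH_MEAN_C,cv2.THRESH_BINARY_INV,11,3)
th[:, :270]=0; th[:,365:]=0; th[:120]=0; th[224:]=0
for k in cv2.findContours(th,cv2.RETR_LIST,cv2.CHAIN_APPROX_NONE)[0]:
    if cv2.contourArea(k)<1500: continue
    r=cv2.minAreaRect((onz(c,k.reshape(-1,2),.022)[:,:2]*1000).astype(np.float32)); print(cv2.boundingRect(k),[np.round(v,1) for v in r])
# nest front edge corners at top z=.022
q=onz(c,[[256,131],[364,114]],.022); print(q.round(4)); print(np.degrees(np.arctan2(*(q[0]-q[1])[:2])))
```

```text
hand [[0.5037, 0.2385, 0.022], [0.5018, 0.2855, 0.022], [0.5696, 0.2899, 0.022], [0.5713, 0.2412, 0.022]] [0.5366 0.2638 0.022 ]
[[0.494  0.2156 0.022 ]
 [0.4913 0.3088 0.022 ]]
178.3351101356575
```

Emit:
{"name": "move_arm", "arguments": {"moves": [{"gripper": 100, "x": -5.3, "y": 0.9, "z": 0, "roll": 0}, {"gripper": 100, "x": -5.3, "y": 0.9, "z": 1, "roll": 0}, {"gripper": 100, "x": -5.3, "y": 0.9, "z": 1, "roll": 0}, {"gripper": 100, "x": -5.3, "y": 0.9, "z": 1, "roll": 0}, {"gripper": 100, "x": -5.1, "y": 0.9, "z": 1, "roll": 0}]}}

```text
time_s: 2.0
eef_pos: [0.575, 0.002, 0.3645]
eef_rot: [-0.0, 0.747, 0.665, 0.0]
wrist_force: [0.4, 0.6, 0.1]
opening: 1.001
```

Emit:
{"name": "move_arm", "arguments": {"moves": [{"gripper": 100, "x": 0, "y": 0, "z": 0, "roll": 0}]}}

```text
time_s: 2.12
eef_pos: [0.5751, 0.0003, 0.3637]
eef_rot: [-0.001, 0.748, 0.663, -0.001]
wrist_force: [0.3, -0.1, 0.7]
opening: 0.998
```

Run:
```python
from h import *
import pickle
o=ctrl.get_obs(); c=snap('wrist'); save(c,'wm.png'); pickle.dump(c,open('wm.pkl','wb')); print(o['eef_pos'],o['eef_rot'],o['time_s'])
print(proj(c,[[.5346,-.002,.022],[.5346,-.002,.066]]))
```

```text
[5.75088052e-01 2.92629451e-04 3.63744445e-01] [-6.59422061e-04  7.48423845e-01  6.63220017e-01 -7.22873505e-04] 2.125
[[313.83606784 166.43736464]
 [312.30600102 175.32902511]]
```

View pics/wm.png

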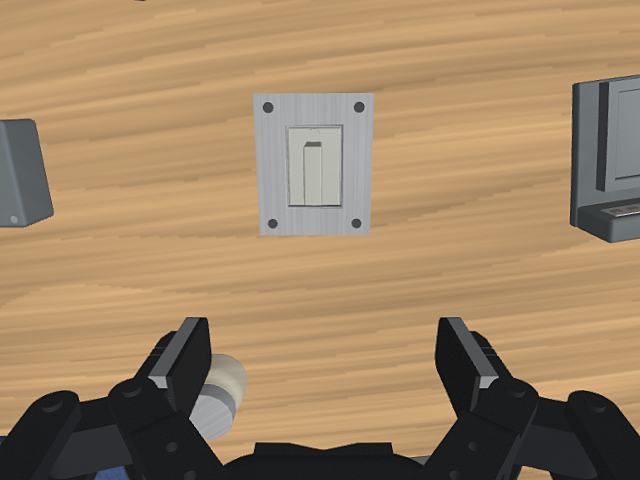

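The wrist picture shows the mould aligned with the image, holes at (268,107), (359,107), (356,223), (272,223), cavity corners (287,125) to (341,206), and the rib in the middle.

Run:
```python
from h import *
import pickle
c=pickle.load(open('wm.pkl','rb'))
for n,uv in(('holes',[[268,107],[359,107],[356,223],[272,223]]),('mould',[[253,94],[373,94],[370,234],[260,235]]),('cav',[[287,125],[343,125],[341,206],[288,206]])):
    p=onz(c,uv,.022)[:,:2]; print(n,p.mean(0).round(4),'sides',[np.linalg.norm(p[i]-p[i-1]).round(4) for i in range(4)],'ang',[np.degrees(np.arctan2(d[1],d[0])).round(1) for d in(p[3]-p[0],p[2]-p[1],p[0]-p[1]+0,p[3]-p[2])])
p=onz(c,[[303.5,146],[321.5,146],[323,205],[304,205]],.066)[:,:2];print('rib',p.round(4).tolist(),p.mean(0))
print(proj(c,[[.5346-.02,-.002,.066],[.5346+.02,-.002,.066]]))
```

```text
holes [ 0.5353 -0.0022] sides [np.float64(0.0901), np.float64(0.068), np.float64(0.09), np.float64(0.0684)] ang [np.float64(-7.2), np.float64(-7.0), np.float64(-97.0), np.float64(-96.9)]
mould [ 0.5355 -0.002 ] sides [np.float64(0.1097), np.float64(0.089), np.float64(0.1087), np.float64(0.0904)] ang [np.float64(-6.9), np.float64(-6.1), np.float64(-97.0), np.float64(-96.4)]
cav [ 0.5348 -0.0013] sides [np.float64(0.0628), np.float64(0.0423), np.float64(0.0628), np.float64(0.0425)] ang [np.float64(-7.7), np.float64(-7.6), np.float64(-97.0), np.float64(-96.9)]
rib [[0.5147, -0.0053], [0.5161, 0.0065], [0.5558, 0.0027], [0.5542, -0.0103]] [ 0.53518917 -0.00160112]
[[308.39361776 145.26138313]
 [316.05805496 204.15427611]]
```

Emit:
{"name": "move_arm", "arguments": {"moves": [{"gripper": 100, "x": -0.65, "y": -3.95, "z": 2, "roll": 0}, {"gripper": 100, "x": 0, "y": 0, "z": 4, "roll": 0}, {"gripper": 100, "x": 0, "y": 0, "z": 4, "roll": 0}, {"gripper": 100, "x": 0, "y": 0, "z": 3, "roll": 0}, {"gripper": 100, "x": 0, "y": 0, "z": 2, "roll": 0}]}}

```text
time_s: 2.8
eef_pos: [0.535, 0.0027, 0.2135]
eef_rot: [-0.001, 0.746, 0.666, -0.0]
wrist_force: [-0.0, 0.6, -0.0]
opening: 1.001
```

Emit:
{"name": "move_arm", "arguments": {"moves": [{"gripper": 100, "x": 0, "y": 0, "z": 1.0, "roll": 0}, {"gripper": 40, "x": 0, "y": 0, "z": 0, "roll": 0}]}}

```text
time_s: 3.05
eef_pos: [0.5356, 0.0014, 0.2046]
eef_rot: [-0.0, 0.747, 0.665, -0.0]
wrist_force: [-0.0, 0.0, -0.3]
opening: 0.821
```

Emit:
{"name": "move_arm", "arguments": {"moves": [{"gripper": 60, "x": 0, "y": 0, "z": 0, "roll": 0}, {"gripper": 60, "x": 0, "y": 0, "z": 0, "roll": 0}, {"gripper": 60, "x": 0, "y": 0, "z": 0, "roll": 0}]}}

```text
time_s: 3.42
eef_pos: [0.5361, 0.0001, 0.2053]
eef_rot: [0.0, 0.747, 0.665, 0.0]
wrist_force: [-0.3, -0.3, 0.3]
opening: 0.6
```

Emit:
{"name": "move_arm", "arguments": {"moves": [{"gripper": 60, "x": -0.15, "y": -0.1, "z": 0.2, "roll": 0}, {"gripper": 0, "x": 0, "y": 0, "z": 0, "roll": 0}, {"gripper": 0, "x": 0, "y": 0, "z": 0, "roll": 0}, {"gripper": 0, "x": 0, "y": 0, "z": 0, "roll": 0}, {"gripper": 0, "x": 0, "y": 0, "z": 0, "roll": 0}]}}

```text
time_s: 4.05
eef_pos: [0.5348, -0.0012, 0.2027]
eef_rot: [0.0, 0.747, 0.665, 0.0]
wrist_force: [1.1, 0.2, 0.4]
opening: 0.131
```

Emit:
{"name": "move_arm", "arguments": {"moves": [{"gripper": 0, "x": 0, "y": 0, "z": 0, "roll": 0}, {"gripper": 0, "x": 0, "y": 0, "z": 0, "roll": 0}]}}

```text
time_s: 4.3
eef_pos: [0.5348, -0.0012, 0.2028]
eef_rot: [0.0, 0.747, 0.665, 0.0]
wrist_force: [0.2, -0.7, 1.5]
opening: 0.13
```

Emit:
{"name": "move_arm", "arguments": {"moves": [{"gripper": 0, "x": 0, "y": 0, "z": -0.5, "roll": 0}, {"gripper": 0, "x": 0, "y": 0, "z": -1.5, "roll": 0}, {"gripper": 0, "x": 0, "y": 0, "z": -2.5, "roll": 0}, {"gripper": 0, "x": 0, "y": 0, "z": -2.5, "roll": 0}, {"gripper": 0, "x": 0, "y": 0, "z": -2, "roll": 0}]}}

```text
time_s: 4.92
eef_pos: [0.5349, -0.0012, 0.2949]
eef_rot: [0.001, 0.747, 0.665, 0.001]
wrist_force: [0.6, 0.7, -0.8]
opening: 0.133
```

Emit:
{"name": "move_arm", "arguments": {"moves": [{"gripper": 0, "x": 0, "y": 0, "z": 0, "roll": 0}, {"gripper": 0, "x": 0, "y": 0, "z": 0, "roll": 0}]}}

```text
time_s: 5.18
eef_pos: [0.5344, -0.0011, 0.2924]
eef_rot: [-0.0, 0.747, 0.665, -0.0]
wrist_force: [0.7, 0.8, -0.2]
opening: 0.135
```

Run:
```python
from h import *
o=ctrl.get_obs(); c=snap('wrist'); save(c,'wl.png'); print(o['eef_pos'],o['eef_rot'],o['time_s'],o['wrist_force'],o['opening'])
```

```text
[ 0.53435116 -0.00111921  0.29241433] [-1.66944026e-04  7.46972696e-01  6.64854680e-01 -1.32986068e-04] 5.175 [ 0.6631106   0.79092507 -0.23928257] 0.1350860297991195
```

View pics/wl.png

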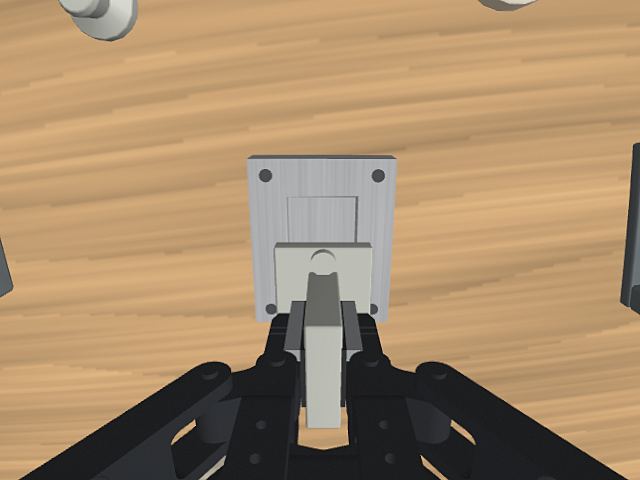

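The bracket is held level between the pads and the cavity at (322,218) is empty.

Emit:
{"name": "move_arm", "arguments": {"moves": [{"gripper": 0, "x": 3, "y": -0.3, "z": 0, "roll": 0}, {"gripper": 0, "x": 5, "y": -0.5, "z": 0, "roll": 0}, {"gripper": 0, "x": 5, "y": -0.6, "z": 0, "roll": 0}, {"gripper": 0, "x": 5, "y": -0.6, "z": 0, "roll": 0}, {"gripper": 0, "x": 5, "y": -0.6, "z": 0, "roll": 0}]}}

```text
time_s: 5.85
eef_pos: [0.535, 0.2317, 0.2914]
eef_rot: [-0.0, 0.747, 0.665, -0.001]
wrist_force: [0.5, 0.0, -1.0]
opening: 0.132
```

Emit:
{"name": "move_arm", "arguments": {"moves": [{"gripper": 0, "x": 3.3, "y": -0.3, "z": 0, "roll": 0}, {"gripper": 0, "x": 0, "y": 0, "z": 0, "roll": -5}, {"gripper": 0, "x": 0, "y": 0, "z": 0, "roll": -4.7}, {"gripper": 0, "x": 0, "y": 0, "z": 0, "roll": 0}, {"gripper": 0, "x": 0, "y": 0, "z": 0, "roll": 0}]}}

```text
time_s: 6.48
eef_pos: [0.5362, 0.2632, 0.292]
eef_rot: [-0.0, 0.689, 0.725, -0.001]
wrist_force: [-0.7, -0.5, -0.8]
opening: 0.131
```

Emit:
{"name": "move_arm", "arguments": {"moves": [{"gripper": 0, "x": 0, "y": 0, "z": 0, "roll": 0}]}}

```text
time_s: 6.6
eef_pos: [0.5364, 0.2632, 0.2924]
eef_rot: [-0.0, 0.689, 0.725, -0.0]
wrist_force: [0.1, 0.3, -1.0]
opening: 0.129
```

Run:
```python
from h import *
import pickle
o=ctrl.get_obs(); c=snap('wrist'); save(c,'wn2.png'); pickle.dump(c,open('wn2.pkl','wb')); print(o['eef_pos'],o['eef_rot'],o['time_s'],o['wrist_force'],o['opening'])
```

```text
[0.53636353 0.26319001 0.2924327 ] [-1.33890578e-04  6.88552235e-01  7.25186712e-01 -1.87020834e-04] 6.6 [ 0.06739817  0.28330975 -1.0389538 ] 0.1288799125945345
```

View pics/wn2.png

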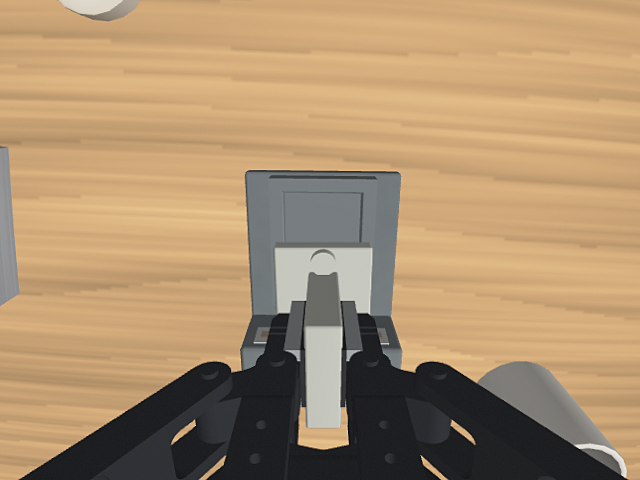

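The pocket's near edge runs (283,192) to (362,192), aligned with the plate's edge (275,244) to (371,244). I'll check both in the tool frame.

Run:
```python
from h import *
import pickle
c=pickle.load(open('wn2.pkl','rb')); o=ctrl.get_obs(); w,x,y,z=o['eef_rot']; M=R.from_quat([x,y,z,w]).as_matrix()
for n,uv,h in(('pocket',[[283,192],[362,192],[285,242],[362,242]],.022),('plate top',[[275,247.5],[371,247.5]],o['eef_pos'][2]-.1808),('plate bottom',[[276,243],[371,243]],o['eef_pos'][2]-.1888)):
    p=(onz(c,uv,h)-o['eef_pos'])@M; print(n,(p*1000).round(1).tolist())
```

```text
pocket [[-24.3, -33.6, 270.6], [24.0, -33.6, 270.6], [-24.1, -1.3, 270.6], [25.0, -1.3, 270.6]]
plate top [[-19.0, -29.2, 180.8], [19.5, -29.1, 180.8]]
plate bottom [[-19.5, -28.4, 188.8], [20.5, -28.3, 188.8]]
```

Emit:
{"name": "move_arm", "arguments": {"moves": [{"gripper": 0, "x": 0, "y": 0, "z": 2.5, "roll": 0}, {"gripper": 0, "x": 0, "y": 0, "z": 2.5, "roll": 0}, {"gripper": 0, "x": 0, "y": 0, "z": 2, "roll": 0}, {"gripper": 0, "x": 0, "y": 0, "z": 1, "roll": 0}, {"gripper": 0, "x": 0, "y": 0, "z": 0.4, "roll": 0}]}}

```text
time_s: 7.28
eef_pos: [0.5364, 0.2634, 0.2083]
eef_rot: [-0.0, 0.688, 0.726, -0.0]
wrist_force: [-0.3, -0.3, -0.4]
opening: 0.131
```

Emit:
{"name": "move_arm", "arguments": {"moves": [{"gripper": 0, "x": 0, "y": 0, "z": 0.1, "roll": 0}, {"gripper": 0, "x": 0, "y": 0, "z": 0, "roll": 0}, {"gripper": 0, "x": 0, "y": 0, "z": 0, "roll": 0}]}}

```text
time_s: 7.65
eef_pos: [0.5366, 0.2635, 0.2084]
eef_rot: [0.0, 0.688, 0.726, 0.001]
wrist_force: [-0.6, 0.1, -1.0]
opening: 0.134
```

Emit:
{"name": "move_arm", "arguments": {"moves": [{"gripper": 0, "x": 0, "y": 0, "z": 0.2, "roll": 0}, {"gripper": 0, "x": 0, "y": 0, "z": 0, "roll": 0}, {"gripper": 0, "x": 0, "y": 0, "z": 0, "roll": 0}]}}

```text
time_s: 8.02
eef_pos: [0.5364, 0.2634, 0.2057]
eef_rot: [-0.0, 0.688, 0.726, -0.0]
wrist_force: [-0.5, 0.7, -0.6]
opening: 0.134
```

Emit:
{"name": "move_arm", "arguments": {"moves": [{"gripper": 0, "x": 0, "y": 0, "z": 0.1, "roll": 0}, {"gripper": 0, "x": 0, "y": 0, "z": 0, "roll": 0}]}}

```text
time_s: 8.28
eef_pos: [0.5365, 0.2634, 0.2048]
eef_rot: [0.0, 0.688, 0.726, 0.0]
wrist_force: [0.0, 0.5, 0.3]
opening: 0.136
```

Emit:
{"name": "move_arm", "arguments": {"moves": [{"gripper": 0, "x": 0, "y": 0, "z": 0.1, "roll": 0}, {"gripper": 0, "x": 0, "y": 0, "z": 0, "roll": 0}]}}

```text
time_s: 8.52
eef_pos: [0.5365, 0.2634, 0.2048]
eef_rot: [0.0, 0.688, 0.726, 0.0]
wrist_force: [-2.9, -1.3, 7.8]
opening: 0.135
```

Contact is at the expected height (z stopped at 0.2048, about 8 N). Release and lift straight.

Emit:
{"name": "move_arm", "arguments": {"moves": [{"gripper": 30, "x": 0, "y": 0, "z": -0.1, "roll": 0}, {"gripper": 50, "x": 0, "y": 0, "z": 0, "roll": 0}, {"gripper": 50, "x": 0, "y": 0, "z": 0, "roll": 0}, {"gripper": 50, "x": 0, "y": 0, "z": 0, "roll": 0}, {"gripper": 50, "x": 0, "y": 0, "z": 0, "roll": 0}]}}

```text
time_s: 9.15
eef_pos: [0.5364, 0.2634, 0.2046]
eef_rot: [-0.0, 0.688, 0.726, -0.0]
wrist_force: [0.2, 0.2, 0.1]
opening: 0.501
```

Emit:
{"name": "move_arm", "arguments": {"moves": [{"gripper": 50, "x": 0, "y": 0, "z": -1, "roll": 0}, {"gripper": 50, "x": 0, "y": 0, "z": -2, "roll": 0}, {"gripper": 50, "x": 0, "y": 0, "z": -4, "roll": 0}, {"gripper": 50, "x": 0, "y": 0, "z": -4, "roll": 0}, {"gripper": 0, "x": 0, "y": 0, "z": -3, "roll": 0}]}}

```text
time_s: 9.78
eef_pos: [0.5367, 0.2635, 0.3487]
eef_rot: [0.001, 0.688, 0.726, 0.002]
wrist_force: [0.7, 0.2, -0.2]
opening: 0.299
```

Emit:
{"name": "move_arm", "arguments": {"moves": [{"gripper": 0, "x": 0, "y": 1, "z": -1, "roll": 0}, {"gripper": 0, "x": 0, "y": 2, "z": 0, "roll": 0}, {"gripper": 0, "x": 0, "y": 0, "z": 0, "roll": 0}]}}

```text
time_s: 10.15
eef_pos: [0.5673, 0.2647, 0.3545]
eef_rot: [0.0, 0.688, 0.725, 0.0]
wrist_force: [-0.4, -0.5, 0.1]
opening: 0.001
```

Run:
```python
from h import *
import pickle
o=ctrl.get_obs(); c=snap('wrist'); save(c,'wn3.png'); pickle.dump(c,open('wn3.pkl','wb')); print(o['eef_pos'],o['eef_rot'],o['time_s'],o['wrist_force'],o['opening'])
```

```text
[0.56729237 0.26469835 0.35445468] [8.09484218e-05 6.88359037e-01 7.25370132e-01 3.04711472e-05] 10.15 [-0.41546327 -0.47478466  0.13118607] 0.0010552026864647972
```

View pics/wn3.png

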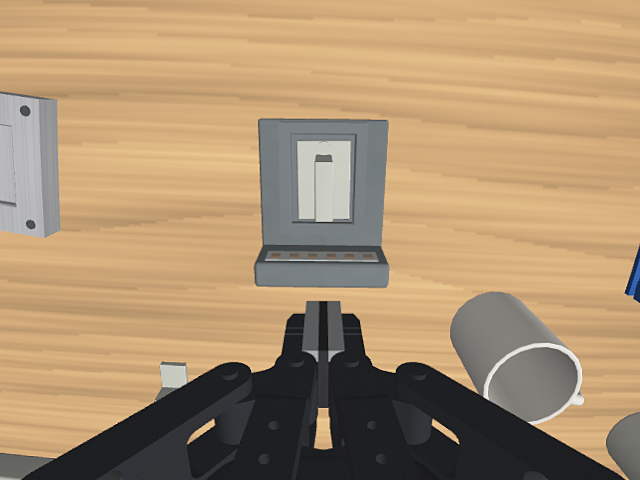

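The bracket sits inside the pocket: plate (297–351, 141–220) within pocket outline (291–357, 134–224), level. On to the plunger.

Emit:
{"name": "move_arm", "arguments": {"moves": [{"gripper": 0, "x": -4, "y": -0.5, "z": 0, "roll": 0}, {"gripper": 0, "x": -6, "y": -0.5, "z": 0, "roll": 0}, {"gripper": 0, "x": -6, "y": -0.5, "z": 0, "roll": 0}, {"gripper": 0, "x": -6, "y": -0.5, "z": 0, "roll": 0}, {"gripper": 0, "x": -6, "y": -0.5, "z": 0, "roll": 0}]}}

```text
time_s: 10.82
eef_pos: [0.5552, -0.0174, 0.3541]
eef_rot: [-0.001, 0.688, 0.726, -0.0]
wrist_force: [0.8, 0.7, -0.6]
opening: -0.0
```

Emit:
{"name": "move_arm", "arguments": {"moves": [{"gripper": 0, "x": -6, "y": -0.5, "z": 0, "roll": 0}, {"gripper": 0, "x": -6, "y": -0.5, "z": 0, "roll": 0}, {"gripper": 0, "x": -6, "y": -0.5, "z": 0, "roll": 0}, {"gripper": 0, "x": -5, "y": -0.5, "z": 0, "roll": 0}, {"gripper": 0, "x": 0, "y": 0, "z": 0, "roll": 0}]}}

```text
time_s: 11.45
eef_pos: [0.5474, -0.2498, 0.3539]
eef_rot: [-0.0, 0.69, 0.724, -0.0]
wrist_force: [0.5, 1.8, 0.3]
opening: 0.005
```

Emit:
{"name": "move_arm", "arguments": {"moves": [{"gripper": 0, "x": 0, "y": 0, "z": 0, "roll": 0}]}}

```text
time_s: 11.58
eef_pos: [0.548, -0.2461, 0.3539]
eef_rot: [-0.001, 0.688, 0.725, 0.0]
wrist_force: [-0.3, -0.3, 0.3]
opening: 0.0
```

Run:
```python
from h import *
import pickle
o=ctrl.get_obs(); c=snap('wrist'); save(c,'wp.png'); pickle.dump(c,open('wp.pkl','wb')); print(o['eef_pos'],o['eef_rot'],o['time_s'],o['wrist_force'],o['opening'])
print(proj(c,[.504,-.270,.086]))
v=cv2.cvtColor(c['img'],cv2.COLOR_RGB2HSV)[:,:,2]; m=(v<60).astype(np.uint8); m[290:]=0
for k in cv2.findContours(m,cv2.RETR_EXTERNAL,cv2.CHAIN_APPROX_NONE)[0]:
    if cv2.contourArea(k)>400: (e,a,t)=cv2.fitEllipse(k); w=onz(c,k.reshape(-1,2),.086)[:,:2]; print(cv2.boundingRect(k),e,a,onz(c,e,.086),np.ptp(w,0))
```

```text
[ 0.54799287 -0.24611173  0.35389076] [-1.04171531e-03  6.88266826e-01  7.25456880e-01  7.58309770e-05] 11.575 [-0.25419792 -0.27200249  0.26178209] 0.00025587011690219696
[[285.84985888 174.14083446]]
(125, 267, 70, 23) (157.77073669433594, 279.01434326171875) (22.866838455200195, 83.6137924194336) [[ 0.57680649 -0.35283026  0.086     ]] [0.01665298 0.04705643]
(246, 138, 71, 72) (281.2320556640625, 173.16793823242188) (68.90438842773438, 71.60575866699219) [[ 0.50355531 -0.27277057  0.086     ]] [0.04287399 0.04158064]
(0, 0, 63, 75) (28.331985473632812, 36.08793640136719) (65.81727600097656, 80.01046752929688) [[ 0.43182151 -0.4179672   0.086     ]] [0.03945805 0.04000668]
```

View pics/wp.png

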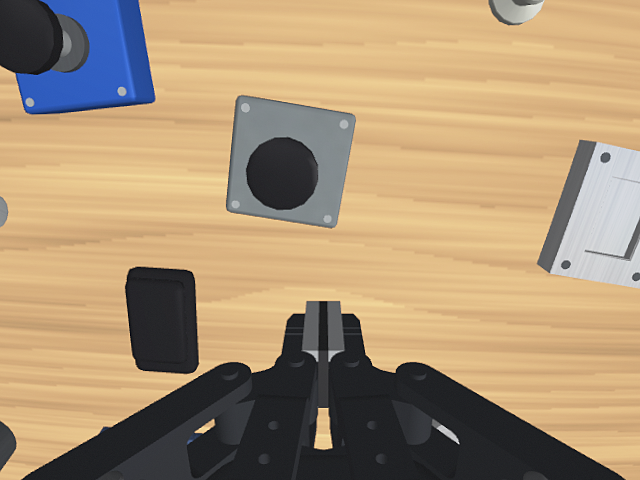

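The grey box's cap is at (281,173), with the mouse at (162,320) and the blue decoy upper left clear of the path. It comes out at (0.5036, -0.272), 42 mm wide at 86 mm height, which agrees with the top camera within 2 mm.

Emit:
{"name": "move_arm", "arguments": {"moves": [{"gripper": 0, "x": -2.4, "y": -4.5, "z": 0, "roll": 0}, {"gripper": 0, "x": 0, "y": 0, "z": 3, "roll": 0}, {"gripper": 0, "x": 0, "y": 0, "z": 3, "roll": 0}, {"gripper": 0, "x": 0, "y": 0, "z": 2, "roll": 0}, {"gripper": 0, "x": 0, "y": 0, "z": 0.6, "roll": 0}]}}

```text
time_s: 12.25
eef_pos: [0.5046, -0.2711, 0.2672]
eef_rot: [-0.002, 0.687, 0.726, -0.0]
wrist_force: [-0.2, 0.1, -0.3]
opening: 0.002
```

Emit:
{"name": "move_arm", "arguments": {"moves": [{"gripper": 0, "x": 0, "y": 0, "z": 0, "roll": 0}, {"gripper": 0, "x": 0, "y": 0, "z": 0, "roll": 0}]}}

```text
time_s: 12.5
eef_pos: [0.5053, -0.2729, 0.2699]
eef_rot: [0.001, 0.688, 0.726, 0.0]
wrist_force: [0.8, 0.1, 0.2]
opening: -0.003
```

Emit:
{"name": "move_arm", "arguments": {"moves": [{"gripper": 0, "x": 0, "y": 0, "z": 0.8, "roll": 0}, {"gripper": 0, "x": 0, "y": 0, "z": 0, "roll": 0}, {"gripper": 0, "x": 0, "y": 0, "z": 0, "roll": 0}]}}

```text
time_s: 12.88
eef_pos: [0.5047, -0.2731, 0.2606]
eef_rot: [-0.0, 0.688, 0.726, -0.0]
wrist_force: [0.9, -0.0, 0.0]
opening: -0.0
```

Emit:
{"name": "move_arm", "arguments": {"moves": [{"gripper": 0, "x": 0, "y": 0, "z": 0.6, "roll": 0}, {"gripper": 0, "x": 0, "y": 0, "z": 0, "roll": 0}, {"gripper": 0, "x": 0, "y": 0, "z": 0, "roll": 0}]}}

```text
time_s: 13.25
eef_pos: [0.505, -0.2733, 0.2551]
eef_rot: [0.0, 0.688, 0.726, -0.0]
wrist_force: [0.7, -0.6, 3.6]
opening: -0.001
```

Emit:
{"name": "move_arm", "arguments": {"moves": [{"gripper": 0, "x": 0, "y": 0, "z": 0.4, "roll": 0}, {"gripper": 0, "x": 0, "y": 0, "z": 0.3, "roll": 0}, {"gripper": 0, "x": 0, "y": 0, "z": 0, "roll": 0}, {"gripper": 0, "x": 0, "y": 0, "z": 0, "roll": 0}, {"gripper": 0, "x": 0, "y": 0, "z": 0, "roll": 0}]}}

```text
time_s: 13.88
eef_pos: [0.505, -0.2733, 0.2481]
eef_rot: [0.001, 0.688, 0.726, -0.0]
wrist_force: [0.3, 0.0, 6.8]
opening: 0.001
```

Run:
```python
from h import *
c=snap('side'); im=c['img'][:,:,::-1]
F=[]
for n,P in(('plunger',[.504,-.272,.06]),('nest',[.5366,.2638,.03])):
    u,v=proj(c,P)[0].astype(int); print(n,u,v); F.append(cv2.resize(im[v-35:v+35,u-35:u+35],(390,390),interpolation=cv2.INTER_CUBIC))
cv2.imwrite('pics/fin.png',np.hstack(F))
for i in range(4):
    o=ctrl.get_obs(); print(o['eef_pos'],o['wrist_force'],o['time_s']); ctrl.camera('side')
```

```text
plunger 411 328
nest 247 229
[ 0.50501482 -0.27329964  0.24815688] [-0.17110724 -0.63707312  6.73638949] 13.925
[ 0.50499295 -0.27329834  0.24815253] [-1.33138362 -0.78503337  6.19211761] 13.975
[ 0.50500122 -0.27324732  0.24813543] [ 0.94976551 -0.02329674  6.11685017] 14.025
[ 0.50502077 -0.27328984  0.24814943] [ 0.28645211 -0.11440941  7.17353281] 14.075
```

View pics/fin.png

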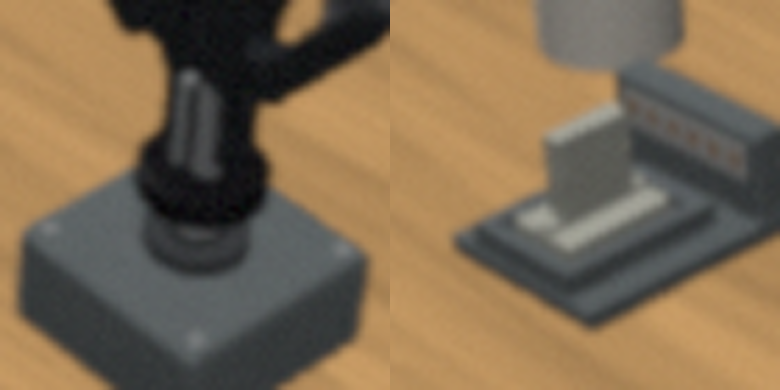

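The side crops show the fingertips holding the cap down (left, cap at (203,180)) and the bracket flat and upright in the pocket (right, (590,190)). Handing in.

```bash
python3 -c "
from bench import ctrl
print(ctrl.hand_in())"
```

```text
the job is handed in; nothing more can be done
None
```

I lifted the bracket out of the mould, set it down in the curing station's pocket and let go of it. The arm then pressed the grey switch box's plunger to about half travel with closed fingers, and I handed the job in at about 14 s with the arm still holding it. The hand-in reports no verdict.

- **Bracket:** It touched the pocket floor at the expected height (TCP z 0.2048 m). The wrist picture after release showed the plate inside the pocket with a margin on all sides, and the last side picture showed it flat and upright.
- **Plunger:** TCP z held steady at 0.248 m, which is about 11 mm of travel. The wrist force of 6.1–7.2 N also gives about 11 mm by the stated spring, well short of the stop.
- **Bystanders:** No move was made near them, but I did not measure their positions at the end.
- **Problems:** My first two move calls were refused because not every field was filled in; nothing moved. An automatic search for the pocket outline found nothing, so I used hand-read corners. Those gave 47–49 x 68 mm against the stated 48 x 68 mm. The two cameras agreed on the cap's position to within 2 mm.

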